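# Raise the photo screen behind the corn cob

### The job

Two specimen stands on the biology table have their white screens leaning back. Fold the screen of the stand that holds the corn cob up until it stands upright behind the cob, and let go; leave the cob where it lies and do not move the other stand's screen.

Things in the scene. Friction and masses are not known exactly. Their poses are not given: they have to be found in the camera images.
- corn_screen (a joint): hinge angle (rad) of the white, black-edged screen on the corn cob's stand. 0 = upright, positive = leaning back, away from the cob (starts 0.3 to 0.55), negative = over the cob; range -0.7 to 1.1. Stiff hinge (0.3 N m, 2 to 3 N at the top edge): stays where it is left. Screen 6 mm thick, 150 mm wide, 140 mm from hinge to top edge.
- corn_hinge (a point): mid-width point on that screen's hinge line, 22 mm above the table, on the fixed green tray (150 x 160 mm, rims 24 mm high). Own x points level from the hinge to the cob (tray from -5 to 145 mm), y along the hinge, z up. The screen is centred on this line: upright it lies in the plane x = 0, up to 162 mm above the table; leaning by q its top edge is at x = -140 sin q, z = 140 cos q mm.
- cob_center (a point): centre of the yellow corn cob, about 110 mm long (along its own y) and 48 mm thick, 150 g, lying loose on the tray in front of its screen, about 85 mm from the hinge line.
- stone_screen_top (a point): middle of the top edge of the alike screen on the other, alike stand, which holds a grey stone and not the cob. Its origin moves with that screen (x is normal to the screen, y along its edge, z from its hinge to the edge).
Things that resemble listed ones, but are neither listed nor needed, are in the scene too. What is shaped like the part that bears corn_screen but blue is not meant.

How it is judged (in metres and radians):
At the end, for the whole second after the job is handed in: The corn cob's screen stands upright to within 0.18 rad (10 degrees) either way and at rest; the cob and the top edge of the other screen are within 20 mm of where they started (value of joint corn_screen between -0.18 and 0.18 rad and velocity of joint corn_screen between -0.05 and 0.05 rad/s and distance of each of cob_center, stone_screen_top from where it was at the start of the episode below 0.02 m); the robot touches nothing.
It fails at once if the corn cob is shifted by more than 20 mm (distance of cob_center from where it was at the start of the episode above 0.02 m).
It fails at once if the other stand's screen is moved by more than 20 mm at its top edge (distance of stone_screen_top from where it was at the start of the episode above 0.02 m).
It also fails if it takes over 32 s, if anything falls off the work surface, if the arm or the gripper's body presses on something with over 40 N, if the wrist force passes 120 N, or if a joint passes its speed limit or range.

### The arm

A 6-joint arm with a two-finger parallel gripper is mounted at the origin on the work surface. World frame = base frame: x ahead of the robot, y to its left, z up, the work surface at z = 0. Lengths are in mm, angles in rad, forces in N, time in s.
With the tool pointing down it reaches from about 375 to 975 mm from the base axis. Payload 3.8 kg.
Tool frame: the origin (TCP) lies on the centre line of the jaws, within the pads' length; the fingertips stand 14 mm ahead of it and the grasp point (between the pads) lies 5 mm behind it (robot.tcp_to_tips is the distance from the TCP to the fingertips, in mm); z points along the fingers, y is the line along which they close (so a half turn about z gives the same grasp; the last joint's range is limited). The gripper opens to 85 mm and grips with 20 to 120 N. Pads are 22 mm wide; open, the fingers measure 114 mm over their backs; the gripper's body (76 mm by 85 mm) begins 54 mm behind the grasp point. The pads swing forward as they close: fully open they stand 13 mm farther back than shut.
Start: joints at [1.151, 0.264, 1.604, -0, 1.274, -0.037], TCP at [252.123, 626.14, 207.78] pointing down, gripper open.
Joint ranges: [-2.63, 2.63], [-0.94, 2.18], [0.31, 2.57], [-1.31, 4.45], [0, 2.66], [-2.55, 2.55]. Speed limits (rad/s): [2.57, 2.57, 3.14, 3.14, 3.14, 3.14].

### API

Orientations are given as a unit quaternion [w, x, y, z].
In Python, from station import robot gives the robot as it stands. The module is installed in compiled form; this text tells all that it offers.
- The arm moves only by the shell command python3 -m inch 'ROWS' [OPENING] [FORCE]. ROWS is JSON, a list of rows, each an object of numbers: "dx", "dy", "dz": the shift along the tool's x, y, z in cm; "rx", "ry", "rz": the turn, a rotation vector about the tool's x, y, z in degrees. A call has 1 to 12 rows; each row shifts and turns the commanded pose from where the row before left it, along the tool's axes as they then stand; what a row does not reach is not made up. A row lasts 1/8 s, in which the tool goes at most 62.5 mm and 10.7 degrees, less where a joint would pass 70% of its speed; a pose out of reach is approached as far as the arm can. A call with a gripper value outside its range is refused whole. OPENING is the opening in per cent of the stroke, from 0 (shut) to 100 (fully open), set as the call begins (- or left out, the last holds). The fingers move at their own pace and stop on an object; FORCE is the grip in N (left out, the last holds). Time passes only in rows, so rows that do not move let the fingers close. It gives the time, the measured TCP pose, the force, the opening and the grip force at its end, in the units of the state.
- robot.state(): the state, without advancing time (a new reading comes with each control period).
- robot.capture(name): name is "scene" or "side" or "wrist"; returns (picture, depth): 384x512x3 uint8, blue, green, red; 384x512 float32, mm along the optical axis (not along the pixel's ray), 0 where there is no reading.
- robot.get_calibration(name): a dict with "mtx" (3x3 intrinsics, pixels), "cam_to_world" (4x4, takes a point from camera to world coordinates). Camera axes: x right, y down, z forward; pixel columns grow to the right and rows downward; lengths in mm; the calibration is good to about 2 mm. A picture is of the moment at which its call begins: read the wrist's pose just before it. get_calibration takes no time and is no camera call; for the wrist camera it gives the pose at the moment of the call.
- robot.hand_in(): hands the job in; it is judged then, once.
Trained networks look in the newest picture that a camera, given by its name, has taken for a name from the list of things; names that differ only in an ending like _2 or _b are one class to them, and where a whole thing is asked for, a point or a joint stands for the part that bears it (a point fixed in the world has none). Each returns a list of dicts, best first, with "p" (0 to 1); they miss things now and then, are a little off and sometimes report something else, mostly with a low value. They report only what shows in the picture. A call takes as long as a camera call. They do not tell look-alikes from the thing itself.
- robot.boxes_of(camera, thing): "uv" ([column, row] in pixels, amid what is visible of it).
The state is a dict: "time_s": time; "joint_pos": joint angles; "qd": joint speeds; "joint_efforts": joint torques, N m; "ee_pos": TCP position; "eef_rot": TCP orientation; "ft_force": force on the tool from outside, world axes, zero at the start; "moment": the same for the moment, N m; "opening": finger opening in mm; "grasp_force": force on a finger pad.
Only numpy, scipy, OpenCV 4.12 (cv2) and the standard library are available. Lean on these libraries where they do the work, as an engineer would, in place of code of your own. Each camera call takes 0.05 s, during which the arm holds its last target. There are 200 camera calls.

## Working session

There is one attempt and no reset: what is moved stays moved. The work goes in short steps, Python scripts to look and compute and a shell command to move; the robot and the scene stay as the last step left them, time stands still between calls to the robot, and variables do not carry over. Pictures are saved under pics/ and viewed, at most 10 in all, crops included, and the job is handed in when it is done.

```bash
mkdir -p pics; python3 - <<'E'
from station import robot
import cv2,numpy as np
ims=[]
for c in("scene","side"):
    im,d=robot.capture(c); ims.append(im); np.savez(f"{c}.npz",im=im,d=d,**robot.get_calibration(c))
    for t in("corn_screen","cob_center","stone_screen_top","corn_hinge"):
        print(c,t,[(np.round(b["uv"]).tolist(),round(b["p"],2)) for b in robot.boxes_of(c,t)][:4])
    cv2.imwrite(f"pics/{c}.png",cv2.resize(im,(800,600)))
s=robot.state();print(s["time_s"],s["ee_pos"],s["eef_rot"])
E
```

```text
scene corn_screen [([349.0, 154.0], 0.75), ([269.0, 197.0], 0.74), ([291.0, 144.0], 0.73)]
scene cob_center [([272.0, 222.0], 0.9)]
scene stone_screen_top [([138.0, 227.0], 0.67), ([276.0, 222.0], 0.32)]
scene corn_hinge [([294.0, 153.0], 0.94), ([354.0, 169.0], 0.8), ([272.0, 208.0], 0.66)]
side corn_screen [([254.0, 182.0], 0.74), ([156.0, 136.0], 0.63), ([152.0, 182.0], 0.53)]
side cob_center [([282.0, 178.0], 0.82)]
side stone_screen_top [([363.0, 267.0], 0.54)]
side corn_hinge [([176.0, 140.0], 0.96), ([178.0, 195.0], 0.92), ([276.0, 190.0], 0.75)]
0.5 [252.09575679 626.11444407 207.71320049] [-2.46407887e-05  1.90234694e-01  9.81738640e-01 -5.17706906e-05]
```

View pics/scene.png

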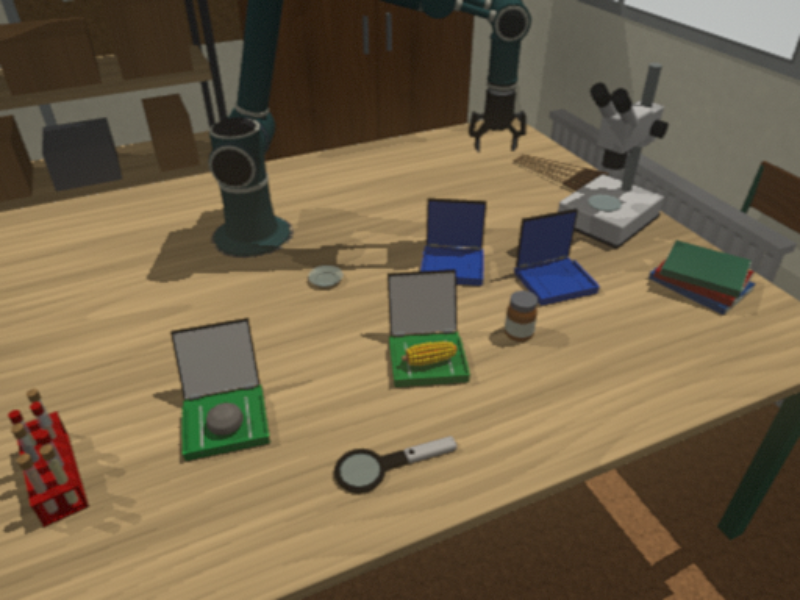

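View pics/side.png

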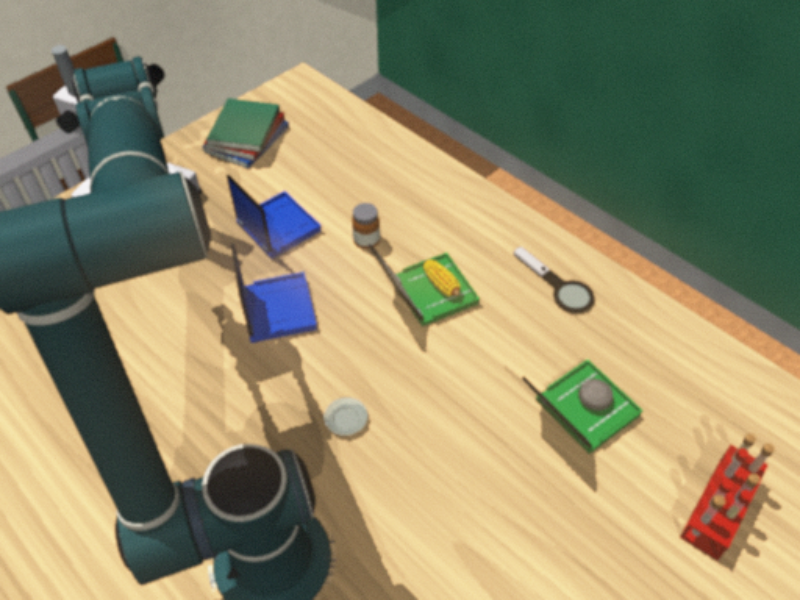

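The scene view shows the corn stand's screen at about (423,303) and the cob at (430,354), in 800x600 pixels. The stone stand is at (220,390). Two blue decoys stand nearer the robot, behind the corn screen, at (455,240) and (555,255). Next I measure the corn screen plane and the clearance behind it.

```bash
cat > m.py <<'E'
import numpy as np,cv2
def cloud(z,m):
    v,u=np.nonzero(m&(z["d"]>0)); d=z["d"][v,u]; K=z["mtx"]
    p=np.c_[(u-K[0,2])/K[0,0]*d,(v-K[1,2])/K[1,1]*d,d]
    T=z["cam_to_world"]; return p@T[:3,:3].T+T[:3,3]
E
python3 - <<'E'
from m import *
from scipy.spatial import cKDTree
S=np.load("scene.npz");D=np.load("side.npz")
def hs(z): return [x.astype(int) for x in cv2.split(cv2.cvtColor(z["im"],cv2.COLOR_BGR2HSV))]
def roi(z,a,b,c,d):
    m=np.zeros(z["d"].shape,bool); m[b:d,a:c]=1; return m
k=.64
def pr(n,p):
    print(n,len(p),"mean",p.mean(0).round(),"p1",np.percentile(p,1,0).round(),"p99",np.percentile(p,99,0).round())
for n,z,r in(("scene",S,(240,165,310,255)),("side",D,(235,150,315,215))):
    H,s,V=hs(z); R=roi(z,*r)
    g=cloud(z,R&(H>45)&(H<80)&(s>120)); y=cloud(z,R&(H>18)&(H<32)&(s>170)&(V>110)); 
    g=g[(g[:,2]>0)&(g[:,2]<35)]; y=y[y[:,2]>22]
    pr(n+" green",g); pr(n+" cob",y)
    print(cv2.minAreaRect(g[:,:2].astype(np.float32)))
H,s,V=hs(S)
w=cloud(S,roi(S,252,177,290,212)&(s<60)); pr("screen",w)
c=w.mean(0); n=np.linalg.svd(w-c,full_matrices=False)[2][2]; n*=-np.sign(c@n*1)*-1
print("normal",n,"res",abs((w-c)@n).std(),"lean",np.arcsin(n[2]/1))
r=cloud(S,roi(S,245,168,300,215)); r=r[abs((r-c)@n)<8]; pr("plane pts",r[r[:,2]>30])
b=[];
for n_,z in(("scene",S),("side",D)):
    H,s,V=hs(z); q=cloud(z,(H>105)&(H<130)&(s>100)); q=q[(q[:,2]>5)&(q[:,0]>200)&(q[:,2]<200)&(q[:,0]<900)]; b.append(q)
b=np.vstack(b)
for lo,hi in((0,40),(40,100),(100,190)):
    q=b[(b[:,2]>lo)&(b[:,2]<hi)]; pr(f"blue{lo}",q)
E
```

```text
scene green 754 mean [679. 223.  18.] p1 [589. 138.  10.] p99 [760. 314.  28.]
scene cob 269 mean [696. 224.  54.] p1 [670. 176.  40.] p99 [712. 275.  65.]
((672.8414916992188, 227.25332641601562), (156.9827880859375, 149.99334716796875), 72.0938949584961)
side green 727 mean [662. 220.  16.] p1 [590. 138.   7.] p99 [758. 311.  28.]
side cob 258 mean [681. 221.  53.] p1 [660. 176.  36.] p99 [706. 274.  65.]
((672.2614135742188, 227.88522338867188), (167.04449462890625, 146.4708709716797), 71.10311889648438)
screen 1325 mean [580. 261.  86.] p1 [539. 195.  28.] p99 [620. 326. 142.]
normal [ 0.86414408 -0.29444262  0.40811587] res 1.6720345217417532 lean 0.4203892759979654
plane pts 1643 mean [577. 262.  93.] p1 [533. 187.  31.] p99 [621. 337. 153.]
blue0 3880 mean [465. 542.  18.] p1 [296. 358.   8.] p99 [626. 879.  37.]
blue40 767 mean [412. 586.  70.] p1 [286. 424.  41.] p99 [487. 722.  99.]
blue100 678 mean [458. 625. 129.] p1 [303. 294. 100.] p99 [565. 723. 164.]
```

The corn screen leans about 0.42 rad. Its hinge is at about (606, 250), with tray x pointing along yaw -18.4°. The tray rectangle and the screen plane agree on this. Before moving, I check that the pushing lane behind the screen is free.

```bash
python3 - <<'E'
from m import *
h=np.array([606,250.]);a=np.radians(-18.4);ex=np.array([np.cos(a),np.sin(a)]);ey=np.array([-ex[1],ex[0]])
for n in("scene","side"):
    z=np.load(n+".npz");p=cloud(z,np.ones(z["d"].shape,bool));q=p[:,:2]-h
    x=q@ex;y=q@ey
    for lo in range(-260,20,20):
        m=(x>lo)&(x<lo+20)&(abs(y)<60)&(p[:,2]<400);print(n,lo,m.sum(),p[m,2].max().round() if m.any() else None)
E
python3 -m inch '[{"rz":-3.5,"dz":-1},{"dx":-3.22,"dy":-2.22},{"dx":-3.22,"dy":-2.22},{"dx":-3.22,"dy":-2.22},{"dx":-3.22,"dy":-2.22},{"dx":-3.22,"dy":-2.22},{"dx":-3.22,"dy":-2.22},{"dx":-3.22,"dy":-2.22},{"dx":-3.22,"dy":-2.22},{"dx":-3.22,"dy":-2.22},{"dx":-3.22,"dy":-2.22},{"dx":-3.22,"dy":-2.22}]' 0 40
```

```text
scene -260 11 28.0
scene -240 0 None
scene -220 0 None
scene -200 0 None
scene -180 0 None
scene -160 0 None
scene -140 0 None
scene -120 0 None
scene -100 0 None
scene -80 20 153.0
scene -60 445 156.0
scene -40 464 124.0
scene -20 455 81.0
scene 0 155 35.0
side -260 175 31.0
side -240 173 30.0
side -220 158 28.0
side -200 152 7.0
side -180 151 9.0
side -160 156 6.0
side -140 153 12.0
side -120 145 11.0
side -100 151 8.0
side -80 191 156.0
side -60 199 154.0
side -40 176 108.0
side -20 121 66.0
side 0 119 24.0invalid input
```

The lane behind the screen is free. The move was refused as invalid input, so I try a shorter call.

```bash
python3 -m inch '[{"rz":-3.5,"dz":-1}]' 0
```

```text
invalid input
```

```bash
python3 -m inch '[{"dx":0,"dy":0,"dz":-1,"rx":0,"ry":0,"rz":-3.5}]' 0 40; python3 -c "
from station import robot
s=robot.state();print(s['time_s'],s['ee_pos'],s['opening'])"
```

```text
time_s: 0.62
ee_pos: [251.8, 625.4, 216.7]
eef_rot: [-0.0, 0.159, 0.987, -0.001]
ft_force: [-0.5, 0.4, -0.3]
opening: 69.9
grasp_force: 0.0
0.625 [251.80823539 625.4397081  216.7278597 ] 69.92484206853243
```

Every row needs all six keys. The yaw is now right.

```bash
python3 -m inch '[{"dx":-3.2,"dy":-2.2,"dz":0,"rx":0,"ry":0,"rz":0},{"dx":-3.2,"dy":-2.2,"dz":0,"rx":0,"ry":0,"rz":0},{"dx":-3.2,"dy":-2.2,"dz":0,"rx":0,"ry":0,"rz":0},{"dx":-3.2,"dy":-2.2,"dz":0,"rx":0,"ry":0,"rz":0},{"dx":-3.2,"dy":-2.2,"dz":0,"rx":0,"ry":0,"rz":0},{"dx":-3.2,"dy":-2.2,"dz":0,"rx":0,"ry":0,"rz":0},{"dx":-3.2,"dy":-2.2,"dz":0,"rx":0,"ry":0,"rz":0},{"dx":-3.2,"dy":-2.2,"dz":0,"rx":0,"ry":0,"rz":0},{"dx":-3.2,"dy":-2.2,"dz":0,"rx":0,"ry":0,"rz":0},{"dx":-3.2,"dy":-2.2,"dz":0,"rx":0,"ry":0,"rz":0},{"dx":-3.2,"dy":-2.2,"dz":0,"rx":0,"ry":0,"rz":0},{"dx":0,"dy":0,"dz":0,"rx":0,"ry":0,"rz":0}]' 0 40
```

```text
time_s: 2.12
ee_pos: [511.0, 283.3, 218.0]
eef_rot: [0.0, 0.162, 0.987, -0.0]
ft_force: [-0.4, -0.1, -0.3]
opening: 0.2
grasp_force: 0.0
```

At tray x ≈ -101, y ≈ 2. I lower the fingers and push to x ≈ -20, which should leave the screen about 3° short of upright.

```bash
python3 -m inch '[{"dx":0,"dy":0,"dz":3.2,"rx":0,"ry":0,"rz":0},{"dx":0,"dy":0,"dz":3.1,"rx":0,"ry":0,"rz":0},{"dx":0,"dy":0,"dz":3.1,"rx":0,"ry":0,"rz":0},{"dx":0,"dy":0,"dz":0,"rx":0,"ry":0,"rz":0},{"dx":-1,"dy":0,"dz":0,"rx":0,"ry":0,"rz":0},{"dx":-1,"dy":0,"dz":0,"rx":0,"ry":0,"rz":0},{"dx":-1,"dy":0,"dz":0,"rx":0,"ry":0,"rz":0},{"dx":-1,"dy":0,"dz":0,"rx":0,"ry":0,"rz":0},{"dx":-1,"dy":0,"dz":0,"rx":0,"ry":0,"rz":0}]' && python3 -m inch '[{"dx":-1,"dy":0,"dz":0,"rx":0,"ry":0,"rz":0},{"dx":-1,"dy":0,"dz":0,"rx":0,"ry":0,"rz":0},{"dx":-1,"dy":0,"dz":0,"rx":0,"ry":0,"rz":0},{"dx":0,"dy":0,"dz":0,"rx":0,"ry":0,"rz":0},{"dx":0,"dy":0,"dz":0,"rx":0,"ry":0,"rz":0}]'
cat >> m.py <<'E'
def look(tag):
    from station import robot
    im,d=robot.capture("scene"); z=dict(im=im,d=d,**robot.get_calibration("scene"))
    a=np.radians(-18.4);ex=np.array([np.cos(a),np.sin(a)])
    s=cv2.cvtColor(im,cv2.COLOR_BGR2HSV)[...,1]
    m=np.zeros(d.shape,bool);m[160:215,250:292]=1
    p=cloud(z,m&(s<60)); q=p[:,:2]-[606,250]; x=q@ex;y=q@[-ex[1],ex[0]]
    k=(p[:,2]>40)&(p[:,2]<150)&(abs(y)<65)&(x>-90)&(x<20)
    c=np.polyfit(p[k,2]-22,x[k],1); print(k.sum(),"lean",-np.arctan(c[0]),"x at hinge",c[1],"top z",np.percentile(p[k,2],99))
    cv2.imwrite(f"pics/{tag}.png",im[120:270,180:380].repeat(3,0).repeat(3,1))
E
python3 -c "from m import *;look('a')"
```

```text
time_s: 3.25
ee_pos: [557.5, 270.5, 130.8]
eef_rot: [-0.0, 0.16, 0.987, 0.001]
ft_force: [-17.0, -3.1, 38.5]
opening: 0.2
grasp_force: 21.0
time_s: 3.88
ee_pos: [594.2, 258.6, 137.2]
eef_rot: [0.009, 0.16, 0.987, 0.002]
ft_force: [-5.8, -13.1, 39.5]
opening: 0.4
grasp_force: 19.8
960 lean 0.01844858120839038 x at hinge -0.5502721775681901 top z 148.7237662661817
```

View pics/a.png

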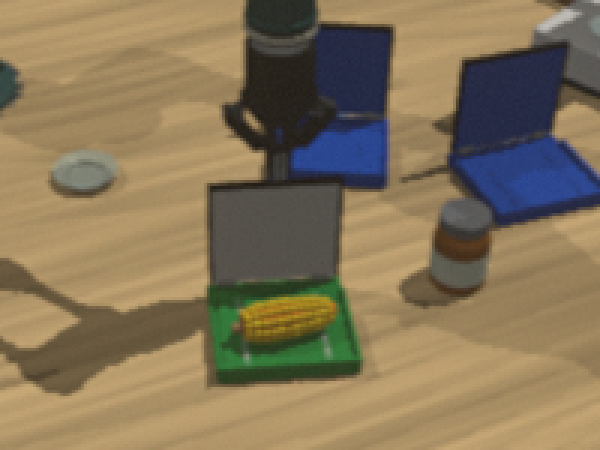

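The screen measures upright (lean 0.02), with the fingers behind it at about (278,165). The 39 N upward force means the gripper is riding on the screen's top edge. Dragging it back would pull the screen along, so I lift straight up first.

```bash
python3 -m inch '[{"dx":0,"dy":0,"dz":-1,"rx":0,"ry":0,"rz":0},{"dx":0,"dy":0,"dz":-1,"rx":0,"ry":0,"rz":0},{"dx":0,"dy":0,"dz":0,"rx":0,"ry":0,"rz":0},{"dx":0,"dy":0,"dz":0,"rx":0,"ry":0,"rz":0}]'; python3 -c "from m import *;look('b')"
```

```text
time_s: 4.42
ee_pos: [584.7, 259.8, 142.4]
eef_rot: [-0.001, 0.16, 0.987, -0.001]
ft_force: [-0.2, 0.0, -1.1]
opening: 0.3
grasp_force: 0.0
957 lean 0.017843332801037507 x at hinge -1.1411106465273546 top z 148.55633572515575
```

The load is gone and the lean is still 0.018. I raise the gripper fully and back away.

```bash
python3 -m inch '[{"dx":0,"dy":0,"dz":-2,"rx":0,"ry":0,"rz":0},{"dx":0,"dy":0,"dz":-3,"rx":0,"ry":0,"rz":0},{"dx":0,"dy":0,"dz":-3,"rx":0,"ry":0,"rz":0},{"dx":2,"dy":0,"dz":-2,"rx":0,"ry":0,"rz":0},{"dx":3,"dy":0,"dz":0,"rx":0,"ry":0,"rz":0},{"dx":3,"dy":0,"dz":0,"rx":0,"ry":0,"rz":0},{"dx":0,"dy":0,"dz":0,"rx":0,"ry":0,"rz":0},{"dx":0,"dy":0,"dz":0,"rx":0,"ry":0,"rz":0}]'; python3 -c "from m import *;look('c')"
```

```text
time_s: 5.48
ee_pos: [510.2, 285.4, 244.7]
eef_rot: [0.001, 0.16, 0.987, 0.0]
ft_force: [-0.1, 0.5, 0.0]
opening: 0.0
grasp_force: 0.0
958 lean 0.025540650289286138 x at hinge -0.6024561874299293 top z 148.81587813423164
```

View pics/c.png

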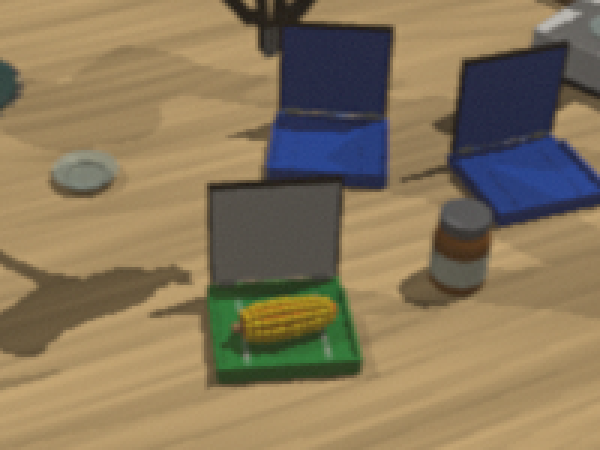

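The screen at (275,232) stands upright, the cob at (288,318) is in place, and the gripper is clear.

```bash
python3 -c "
from station import robot
print(robot.hand_in())"
```

```text
the job is handed in; nothing more can be done
None
```

I folded the corn cob's screen upright (measured lean about 0.02 rad), backed the gripper clear, and handed the job in at about 5.5 s; the cob looked unmoved and I never went near the other stand, but the push briefly put about 39 N on the screen's top edge, close to the 40 N limit, and no verdict came back.

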